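Spin the butter round to the plate

ROBOT

A 7-joint arm with a two-finger parallel gripper is mounted at the origin on the work surface. World frame = base frame: x ahead of the robot, y to its left, z up, the work surface at z = 0. Lengths are in mm, angles in rad, forces in N, time in s.
With the tool pointing down it reaches from about 350 to 900 mm from the base axis. Payload 7.2 kg.
Tool frame: the origin (TCP) lies midway between the tips of the shut fingers; the grasp point (between the pads) lies 19 mm behind it; z points along the fingers, y is the direction in which the jaws open and shut (so a half turn about z gives the same grasp; the last joint's range is limited). The gripper opens to 85 mm and grips with 20 to 120 N. Pads are 22 mm wide; open, the fingers measure 114 mm over their backs; the gripper's body (76 mm by 85 mm) begins 54 mm behind the grasp point. The pads swing forward as they close: fully open they stand 13 mm farther back than shut.
Start: joints at [-1.202, 0.411, -0.013, 1.596, 0.006, 1.134, -0.082], TCP at [264.411, 566.319, 198.797] pointing down, gripper open.
Joint ranges: [-2.95, 2.95], [-0.29, 1.99], [-1.47, 1.44], [0.14, 2.54], [-1.03, 4.17], [0.13, 1.85], [-2.86, 2.86]. Speed limits (rad/s): [2.39, 2.39, 3.01, 3.01, 3.14, 3.14, 3.14].

INTERFACE

Orientations are given as a unit quaternion [x, y, z, w].
In Python, from plant import r gives the robot as it stands.
- The arm moves only by the shell command python3 -m jog 'ROWS' [OPENING] [FORCE]. ROWS is a JSON object of lists of equal length, an entry for each row: "delta_pos": the shift along the tool's x, y, z in m, a list of three; "twist": the turn about the tool's z in rad. In form: {"delta_pos": [[tx, ty, tz], ...], "twist": [twist, ...]}. A call has 1 to 20 rows; each row shifts and turns the pose as measured when the row begins, along the tool's axes as they then stand; what a row does not reach is not made up. A row lasts 1/10 s, in which the tool goes at most 50 mm and 8.59 degrees, less where a joint would pass 70% of its speed; a pose out of reach is approached as far as the arm can. A call is refused whole if a number of a shift passes 0.05 or a number of a turn 0.15, either way. A call with a gripper value outside its range is refused whole. OPENING is the opening, from 0 (shut) to 1 (fully open), set as the call begins (- or left out, the last holds). The fingers move at their own pace and stop on an object; FORCE is the grip in N (left out, the last holds). Time passes only in rows, so rows that do not move let the fingers close. It gives the time, the measured TCP pose, the force and the opening at its end, in the units of the state.
- r.sense(): the state, without advancing time (a new reading comes with each control period).
- r.read_camera(name): name is "scene" or "top"; returns the picture (420x560x3 uint8, blue, green, red); there is no depth.
- r.camera_info(name): a dict with "fx", "fy", "cx", "cy" (pixels), "position" and "orientation" of the camera in the world. Camera axes: x right, y down, z forward; pixel columns grow to the right and rows downward; lengths in mm; the calibration is good to about 2 mm. A picture is of the moment at which its call begins. camera_info takes no time and is no camera call.
- r.finish_job(): hands the job in, once; it reports no verdict.
Trained networks look in the newest picture that a camera, given by its name, has taken for a name from the list of things; names that differ only in an ending like _2 or _b are one class to them, and where a whole thing is asked for, a point or a joint stands for the part that bears it (a point fixed in the world has none). Each returns a list of dicts, best first, with "p" (0 to 1); they miss things now and then, are a little off and sometimes report something else, mostly with a low value. They report only what shows in the picture. A call takes as long as a camera call. They do not tell look-alikes from the thing itself.
- r.cut_out(name, camera): "mask" (420x560 bool, what is visible of it) and "box" ([centre column, centre row, width, height] in pixels, round what is visible of it).
The state is a dict: "time_s": time; "q": joint angles; "qd": joint speeds; "tau": joint torques, N m; "ee_pos": TCP position; "orientation": TCP orientation; "contact_force": force on the tool from outside, world axes, zero at the start; "ft_torque": the same for the moment, N m; "grip_width": finger opening in mm.
Only numpy, scipy, OpenCV 4.12 (cv2) and the standard library are available. Lean on these libraries where they do the work, as an engineer would, in place of code of your own. Each camera call takes 0.05 s, during which the arm holds its last target.

TASK

Bring the butter round to the breakfast plate: give the turntable one flick with a fingertip so that it spins freely, let it carry the lidded butter tub round, and brake it with a fingertip on the board so that it stops with the tub directly in front of the plate. Brake it right in that one stop (no pushing or nudging it round to the place), then take the finger away. Touch only the turntable's board: nothing is picked up, and the things on it and around it are left alone.

Things in the scene. Friction and masses are not known exactly. Their poses are not given: they have to be found in the camera images.
- foot: The turntable's fixed foot: a round aluminium plate, 200 mm across, under the board, 20 mm high with its bearing. Origin: on the turntable's axis, at the shelf top (z = 0). z up; its x axis points level from the turntable's axis straight towards the middle of the breakfast plate.
- turntable: The turntable's round wooden board, 320 mm across, 16 mm thick, 0.84 kg, plain, flat, no rim; turns either way without stop about the vertical axis through its centre. Origin: centre of its underside, 20 mm above the shelf; z up; x and y turn with it. The bearing runs easily: left spinning, the board loses about 0.15 to 0.3 rad/s each second, then stays where it stops.
- board_top (a point): Centre of the board's top, 36 mm above the shelf. Things stand loosely on it, within 115 mm of the axis and under 60 mm tall: its outer 45 mm is free for a finger all round. A fingertip pressed lightly on the top near the edge and swept off sideways sets the board spinning by friction; one lowered on to the top near the edge stops it almost at once.
- tub: Butter tub: white plastic, rectangular, flat overhanging lid, 96 x 68 mm, 52 mm high, 0.26 kg; the only rectangular thing on the board, loose, its middle about 63 mm from the axis. Origin: centre of its underside; x along the short side, away from the axis; z up. It starts on the side away from the plate. Its place: where the line from the turntable's axis to the plate's middle runs through the tub's middle.
- plate: The breakfast plate: white ceramic, round, 170 mm across, 18 mm high, loose, standing on the shelf by the turntable, its middle 262 to 275 mm from the turntable's axis. Origin: centre of its underside. Not to be disturbed.
- jar: Small round jam jar, 56 mm across, 58 mm high, loose on the board, about 70 mm from the axis. Origin: centre of its underside, z up. Not to be touched.
- eggcup: White egg cup with an egg in it, 48 mm across, 58 mm high, loose on the board, about 70 mm from the axis. Origin: centre of its underside, z up. Not to be touched.
- mug: Ceramic mug, 82 mm across, 92 mm high, with a handle, loose on the shelf beside the plate. Origin: centre of its underside. Not to be disturbed.
- teaspoon: Steel teaspoon, 140 mm long, lying loose on the shelf beside the plate. Not to be disturbed.
- bowl: White ceramic cereal bowl, 130 mm across, 52 mm high, loose on the shelf about 260 mm from the turntable's axis. Origin: centre of its underside. Not to be disturbed.
- potlid: Aluminium pot lid with a black knob, 176 mm across, 41 mm high over the knob, lying loose on the shelf about 265 mm from the turntable's axis. Origin: centre of its underside. Not to be disturbed.
There are look-alikes about, which are no part of the job. Leave any orange look-alike of the tub alone.

How it is judged:
By the outcome, as a careful person would: the job done as asked, in the order asked, and still so for the second after the job is handed in, with the robot touching nothing.
It also fails if it takes over 48 s, if anything falls off the work surface, if the arm or the gripper's body presses on something with over 40 N, if the wrist force passes 120 N, or if a joint passes its speed limit or range.

## Working session

There is one attempt and no reset: what is moved stays moved. The work goes in short steps, Python scripts to look and compute and a shell command to move; the robot and the scene stay as the last step left them, time stands still between calls to the robot, and variables do not carry over. Pictures are saved under pics/ and viewed, and the job is handed in when it is done.

```bash
ls; mkdir -p pics; python3 - <<'E'
from plant import r
import cv2
print(r.sense())
for n in("scene","top"):
    print(n,r.camera_info(n))
    cv2.imwrite(f"pics/{n}0.png",r.read_camera(n))
E
```

```text
pics
{'time_s': 0.0, 'q': array([-1.2021791 ,  0.4119139 , -0.0127561 ,  1.59701277,  0.00560745,
        1.13429449, -0.08219119]), 'qd': array([ 0.00103778,  0.00038062,  0.00013676, -0.00153961, -0.00088653,
       -0.00048275, -0.00068839]), 'tau': array([ 4.12343361e-04, -6.00622201e+01,  6.82396721e-01, -2.99412167e+01,
        1.38462143e-02,  1.06918815e-02,  2.59002428e-05]), 'ee_pos': array([264.20460933, 565.82497879, 197.95694981]), 'orientation': array([ 2.16638739e-01,  9.76251516e-01, -7.86928492e-04, -1.22503952e-04]), 'contact_force': array([-0.01908647,  0.58231666,  0.49561134]), 'ft_torque': array([-0.00411675, -0.0135367 , -0.00404627]), 'grip_width': 85.379757775984}
scene {'fx': 413.6922755332255, 'fy': 413.6922755332255, 'cx': 279.3018107986155, 'cy': 206.0580260393858, 'position': array([1030.3884653 ,  659.74765853,  636.23167058]), 'orientation': array([ 0.32355626,  0.8348269 , -0.41758572, -0.15491143])}
top {'fx': 465.4436397837759, 'fy': 465.4436397837759, 'cx': 281.062554300648, 'cy': 215.84516187456444, 'position': array([462.05046833,  75.8434539 , 950.44718929]), 'orientation': array([-0.6979535 ,  0.71585695, -0.00768182,  0.01872796])}
```

View pics/scene0.png

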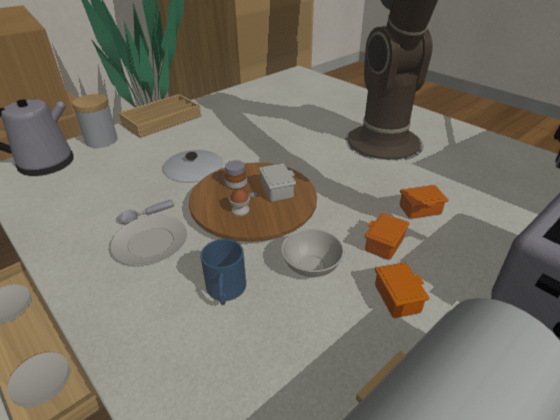

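View pics/top0.png

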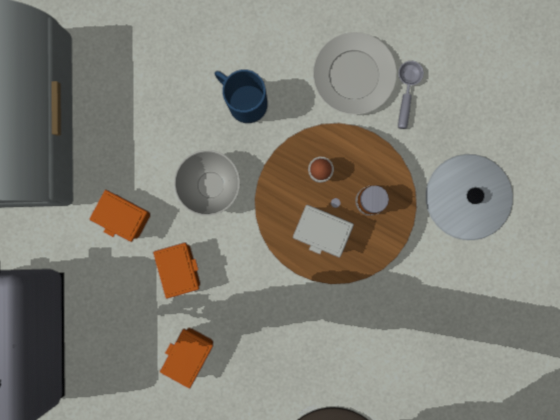

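The top view shows the board centred near (335,203). On it are the white tub at (323,231), the egg cup at (320,169) and the jar at (374,199). The plate is at (356,73), the bowl at (207,183), the potlid at (470,197), the spoon at (407,95) and the mug at (244,95).

Candidates for the tub are the white rectangle on the board at top (323,231), and the orange look-alikes off the board at (120,215), (178,270) and (187,358). I choose the white one on the board and will check it in a crop while measuring.

```bash
cat > h.py <<'E'
import numpy as np, cv2
from scipy.spatial.transform import Rotation as R
from scipy.optimize import least_squares
from plant import r
def cam(n):
    c=r.camera_info(n); return c,R.from_quat(c["orientation"]).as_matrix(),np.array(c["position"])
def ray(n,uv,z):
    c,M,p=cam(n); uv=np.atleast_2d(uv).astype(float)
    d=np.c_[(uv[:,0]-c["cx"])/c["fx"],(uv[:,1]-c["cy"])/c["fy"],np.ones(len(uv))]@M.T
    return p+d*((z-p[2])/d[:,2])[:,None]
def proj(n,X):
    c,M,p=cam(n); q=(np.atleast_2d(X)-p)@M
    return np.c_[q[:,0]/q[:,2]*c["fx"]+c["cx"],q[:,1]/q[:,2]*c["fy"]+c["cy"]]
def hull(mask):
    cs,_=cv2.findContours(mask.astype(np.uint8),cv2.RETR_EXTERNAL,cv2.CHAIN_APPROX_NONE)
    return max(cs,key=cv2.contourArea)[:,0,:]
def fitc(P):
    return least_squares(lambda v:np.hypot(P[:,0]-v[0],P[:,1]-v[1])-v[2],[*P[:,:2].mean(0),100],loss='soft_l1',f_scale=1.5).x
def white(img,lo=150):
    pass
E
python3 - <<'E'
from h import *
for n in("top","scene"):
    im=r.read_camera(n)
    vis=im.copy()
    for t,z in(("turntable",36),("plate",18),("tub",88),("jar",94),("eggcup",94),("potlid",5),("bowl",52),("mug",92)):
        for d in r.cut_out(t,n)[:3]:
            if d["p"]<.3: continue
            h=hull(d["mask"]); P=ray(n,h,z)
            s=[n,t,round(d["p"],2),np.round(d["box"]),"fit",np.round(fitc(P),1)]
            if t=="tub":
                (c,w,a)=cv2.minAreaRect(P[:,:2].astype(np.float32)); s+=["rect",np.round(c,1),np.round(w,1),round(a,1)]
            print(*s); cv2.drawContours(vis,[h[:,None]],-1,(0,255,0),1)
    cv2.imwrite(f"pics/m_{n}.png",vis)
    if n=="top": cv2.imwrite("pics/crop.png",cv2.resize(im[115:295,245:425],None,fx=3.3,fy=3.3))
print(r.sense()["time_s"])
E
```

```text
top turntable 0.57 [334. 204. 166. 162.] fit [520.4 -17.5 157.5]
top plate 0.92 [356.  72.  85.  78.] fit [783.5 -66.4  83. ]
top tub 0.91 [179. 271.  50.  55.] fit [400.3 283.8  45.9] rect [400.6 282.5] [92.6 73.2] 14.5
top tub 0.74 [334. 203. 166. 161.] fit [517.1 -12.2 148.7] rect [516.6 -12.1] [297.9 297.1] 88.3
top tub 0.64 [122. 214.  59.  56.] fit [503.5 388.   47.5] rect [499.5 390.7] [99.2 74.1] 59.9
top jar 0.78 [372. 200.  36.  29.] fit [519.8 -79.2  28.6]
top jar 0.43 [322. 230.  61.  51.] fit [465.7  11.9  46.9]
top eggcup 0.82 [322. 167.  22.  25.] fit [579.5  13.   22.4]
top potlid 0.66 [466. 196.  87.  88.] fit [ 527.6 -291.1   86.7]
top bowl 0.96 [206. 185.  68.  65.] fit [564.1 232.3  63.8]
top mug 0.8 [239.  96.  54.  51.] fit [722.6 152.4  48.1]
scene turntable 0.81 [254. 203. 128.  83.] fit [535.1   3.9 150.4]
scene plate 0.92 [150. 242.  80.  50.] fit [783.5 -61.5  81.7]
scene plate 0.51 [255. 201. 127.  78.] fit [518.9 -16.9 156.4]
scene tub 0.86 [390. 237.  42.  44.] fit [453.7 336.2  56.4] rect [458.8 328.8] [127.3  74.7] 16.5
scene tub 0.83 [277. 183.  42.  40.] fit [490.9  35.8  66.7] rect [486.4  42.6] [156.9  82.1] 55.7
scene tub 0.82 [424. 202.  48.  35.] fit [305.1 320.3  56.2] rect [305.5 319.8] [109.3 114.3] 60.1
scene jar 0.81 [238. 176.  22.  31.] fit [549.1 -41.7  48.5]
scene eggcup 0.57 [242. 202.  20.  26.] fit [609.9  53.1  34.5]
scene potlid 0.84 [193. 165.  62.  33.] fit [ 531.  -285.8   85.1]
scene bowl 0.7 [312. 254.  66.  49.] fit [570.9 240.4  67.1]
scene mug 0.9 [224. 272.  44.  68.] fit [750.5 187.8  62.6]
scene mug 0.32 [312. 256.  66.  47.] fit [602.  267.7  63.3]
1.0
```

```bash
cat >> h.py <<'E'
def board(n,im):
    hsv=cv2.cvtColor(im,cv2.COLOR_BGR2HSV)
    m=((hsv[...,0]>5)&(hsv[...,0]<22)&(hsv[...,1]>90)&(hsv[...,2]>30)).astype(np.uint8)
    k,l,s,c=cv2.connectedComponentsWithStats(m)
    u,v=proj(n,[[520,-17,36]])[0]
    # component with most pixels near centre
    b=np.bincount(l[int(v)-60:int(v)+60,int(u)-60:int(u)+60].ravel(),minlength=k); b[0]=0
    m=(l==b.argmax())
    return cv2.convexHull(hull(m))[:,0,:],m
def tubrect(im,c=(520,-17),z=88):
    # white lid on board in top picture
    hsv=cv2.cvtColor(im,cv2.COLOR_BGR2HSV)
    m=((hsv[...,1]<60)&(hsv[...,2]>125)).astype(np.uint8)
    yy,xx=np.mgrid[:420,:560]; u,v=proj("top",[[*c,36]])[0]
    m[np.hypot(xx-u,yy-v)>72]=0
    m=cv2.morphologyEx(m,cv2.MORPH_OPEN,np.ones((5,5)))
    k,l,s,_=cv2.connectedComponentsWithStats(m)
    if k<2: return None
    i=1+s[1:,4].argmax(); h=hull(l==i); P=ray("top",h,z)
    (c0,w,a)=cv2.minAreaRect(P[:,:2].astype(np.float32))
    return np.array(c0),w,a,h,s[i,4]
E
python3 - <<'E'
from h import *
for n in("top","scene"):
    im=cv2.imread(f"pics/{n}0.png"); h,m=board(n,im)
    print(n,fitc(ray(n,h,36)))
    vis=im.copy(); cv2.drawContours(vis,[h[:,None]],-1,(0,255,0),1)
    for X,rr,z in(((519.5,-17),160,36),((783.5,-65),85,18)):
        a=np.linspace(0,6.28,100); p=proj(n,np.c_[X[0]+rr*np.cos(a),X[1]+rr*np.sin(a),0*a+z])
        cv2.polylines(vis,[p.astype(np.int32)[:,None]],True,(255,0,255),1)
    if n=="top":
        t=tubrect(im); print(t[0],t[1],t[2],t[4]); cv2.drawContours(vis,[t[3][:,None]],-1,(0,0,255),1)
        vis=cv2.resize(vis[20:300,240:520],None,fx=2.1,fy=2.1)
    cv2.imwrite(f"pics/b_{n}.png",vis)
E
```

```text
top [519.61869252 -16.88349402 157.64998519]
[461.31173706  15.36349487] (94.44193267822266, 74.62398529052734) 65.70207977294922 1868
scene [526.6422885   -7.84371275 159.7059464 ]
```

View pics/b_top.png

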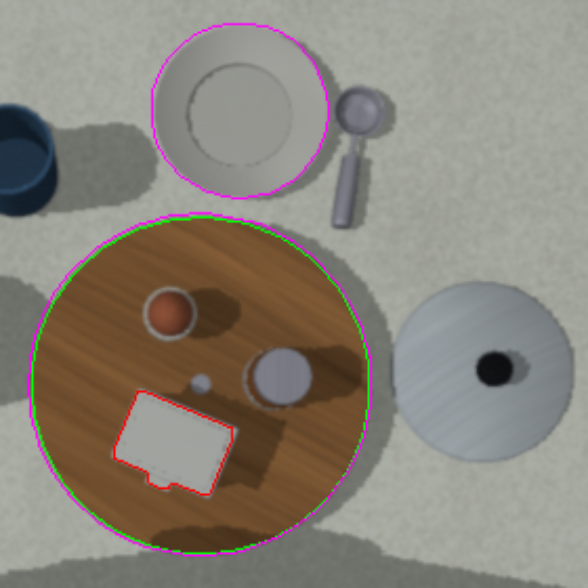

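View pics/crop.png

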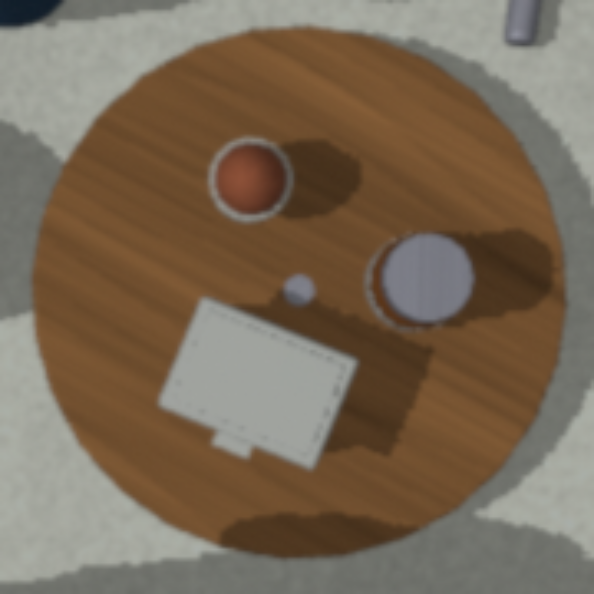

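View pics/b_scene.png

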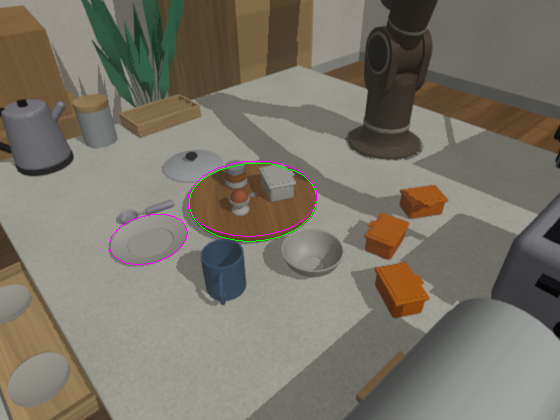

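The crop confirms the white lidded tub is the only rectangle on the board, at 151° from the axis. The axis is at (519.6,-16.9) and the plate lies at about -10.6°. The plan is to flick clockwise on the potlid side, so the tub swings round about 162° through the bowl side. First I raise the tool, shut the gripper and turn it so tool y points along world x.

```bash
python3 -m jog '{"delta_pos":[[0,0,-0.04],[0,0,-0.04],[0,0,-0.03],[0,0,0],[0,0,0],[0,0,0],[0,0,0],[0,0,0]],"twist":[0.142,0.142,0.142,0.142,0.142,0.142,0.142,0.142]}' 0 20; python3 -c "
from plant import r
s=r.sense();print(s)"
```

```text
time_s: 1.8
ee_pos: [264.5, 566.0, 313.7]
orientation: [0.723, 0.691, -0.0, -0.0]
contact_force: [-0.5, 0.1, 0.3]
grip_width: -0.3
{'time_s': 1.8, 'q': array([-1.35982363,  0.34189187,  0.20755538,  1.43950471, -0.07147137,
        1.3672538 , -1.19436314]), 'qd': array([-0.18243995,  0.00324938,  0.25419837,  0.01397867, -0.08734589,
       -0.0018964 , -1.3972779 ]), 'tau': array([ 1.18039157e+00, -5.66915488e+01,  2.12253861e+00, -3.24420190e+01,
        1.52355270e-01,  6.13589582e-03,  2.32005402e+00]), 'ee_pos': array([264.47046495, 565.96897938, 313.69801531]), 'orientation': array([ 7.22784362e-01,  6.91073491e-01, -5.36194338e-05, -4.38822669e-04]), 'contact_force': array([-0.50748232,  0.13620537,  0.27330987]), 'ft_torque': array([-0.01508509,  0.01344494,  0.04014487]), 'grip_width': -0.2718899572848631}
```

```bash
python3 -m jog '{"delta_pos":[[-0.045,0.019,0],[-0.045,0.019,0],[-0.045,0.019,0],[-0.045,0.019,0],[-0.045,0.019,0],[-0.045,0.019,0],[-0.045,0.019,0],[-0.045,0.019,0],[-0.045,0.019,0],[-0.045,0.019,0],[-0.045,0.019,0],[-0.045,0.019,0],[-0.045,0.019,0],[-0.045,0.019,0],[-0.045,0.019,0],[-0.045,0.019,0]],"twist":[0,0,0,0,0,0,0,0,0,0,0,0,0,0,0,0]}'
```

```text
time_s: 3.4
ee_pos: [537.4, -179.0, 312.7]
orientation: [0.719, 0.695, 0.006, -0.001]
contact_force: [1.8, 0.5, -0.4]
grip_width: -0.3
```

```bash
python3 -m jog '{"delta_pos":[[0.01,0.014,0.03],[0.01,0.014,0.045],[0,0,0.045],[0,0,0.045],[0,0,0.045],[0,0,0.02],[0,0,0]],"twist":[-0.017,-0.017,0,0,0,0,0]}'; python3 - <<'E'
from h import *
cv2.imwrite("pics/t1.png",r.read_camera("top")); cv2.imwrite("pics/s1.png",r.read_camera("scene"))
s=r.sense(); print(s["ee_pos"],s["qd"].round(3),s["contact_force"])
t=tubrect(cv2.imread("pics/t1.png")); print(t[0],t[1],t[2],t[4])
E
```

```text
time_s: 4.1
ee_pos: [571.8, -170.0, 76.3]
orientation: [0.711, 0.703, 0.006, 0.004]
contact_force: [-0.2, -0.4, -0.2]
grip_width: -0.2
[ 573.4356589  -170.75631555   79.30156765] [-0.007 -0.032  0.019 -0.027  0.003  0.003 -0.002] [0.13211594 0.77048303 0.27897031]
[461.39276123  14.91968918] (95.39246368408203, 75.09849548339844) 65.31230926513672 1893
```

View pics/t1.png

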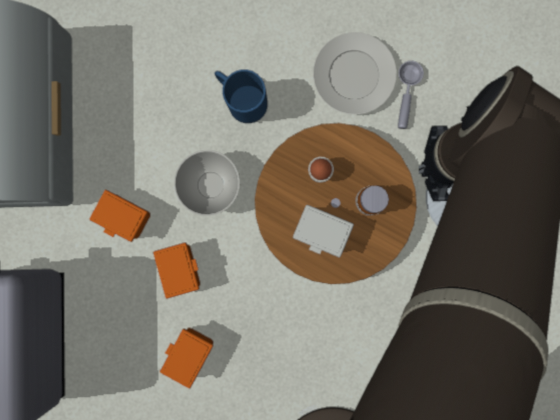

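View pics/s1.png

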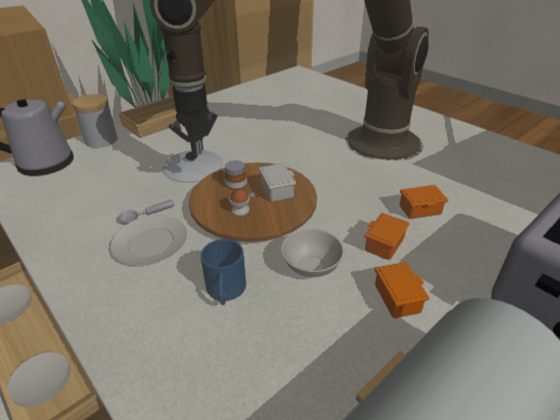

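The board is fully in view, with the arm at the right from (430,160) onward, and the tub is unmoved at (323,231). Now I lower the finger over the rim.

```bash
python3 -m jog '{"delta_pos":[[0.013,-0.009,0.02],[0,0,0.012],[0,0,0.0],[0,0,0.0]],"twist":[0,0,0,0]}'; python3 -c "
from plant import r
s=r.sense();print(s['ee_pos'],s['contact_force'],s['qd'].round(3))"
```

```text
time_s: 4.6
ee_pos: [570.8, -159.6, 53.5]
orientation: [0.711, 0.703, 0.011, 0.01]
contact_force: [-0.8, 0.3, -0.7]
grip_width: 0.4
[ 570.78823367 -159.55740185   53.49531399] [-0.7792338   0.28774055 -0.71288567] [ 0.003 -0.005  0.007 -0.014  0.001  0.     0.003]
```

```bash
python3 -m jog '{"delta_pos":[[0,-0.012,0.008],[0,0,0.005],[0,0,0]],"twist":[0,0,0]}'; python3 -c "
from plant import r
s=r.sense();print(s['ee_pos'],s['contact_force'],s['qd'].round(3))"
```

```text
time_s: 4.9
ee_pos: [562.7, -161.4, 43.6]
orientation: [0.711, 0.702, 0.013, 0.013]
contact_force: [-0.2, 0.9, -0.5]
grip_width: 0.2
[ 562.70300075 -161.38668441   43.56579697] [-0.19266296  0.85387774 -0.50934487] [ 0.004 -0.018  0.013 -0.002  0.011  0.012 -0.003]
```

```bash
python3 -m jog '{"delta_pos":[[0.004,0,0.004],[0,0,0.002]],"twist":[0,0]}'; python3 -m jog '{"delta_pos":[[0,0,0.002]],"twist":[0]}';python3 -m jog '{"delta_pos":[[0,0,0.002]],"twist":[0]}'
```

```text
time_s: 5.1
ee_pos: [564.7, -157.7, 38.5]
orientation: [0.712, 0.702, 0.014, 0.014]
contact_force: [0.5, 0.6, -0.7]
grip_width: -0.2
time_s: 5.2
ee_pos: [565.3, -157.7, 36.6]
orientation: [0.711, 0.702, 0.014, 0.014]
contact_force: [0.3, -0.2, -0.4]
grip_width: 0.2
time_s: 5.3
ee_pos: [565.6, -157.6, 34.4]
orientation: [0.711, 0.703, 0.014, 0.014]
contact_force: [0.6, -0.4, 0.2]
grip_width: 0.2
```

```bash
python3 -m jog '{"delta_pos":[[0,0,0.001]],"twist":[0]}'; python3 -m jog '{"delta_pos":[[0,0,0.001]],"twist":[0]}';python3 -c "
from plant import r
import cv2
cv2.imwrite('pics/s2.png',cv2.resize(r.read_camera('scene')[60:260,120:340],None,fx=2.7,fy=2.7))"
```

```text
time_s: 5.4
ee_pos: [565.7, -157.6, 33.2]
orientation: [0.711, 0.703, 0.014, 0.014]
contact_force: [-0.5, -0.7, -0.8]
grip_width: -0.0
time_s: 5.5
ee_pos: [565.7, -157.6, 32.1]
orientation: [0.711, 0.703, 0.014, 0.014]
contact_force: [0.4, -0.5, -0.1]
grip_width: -0.2
```

View pics/s2.png

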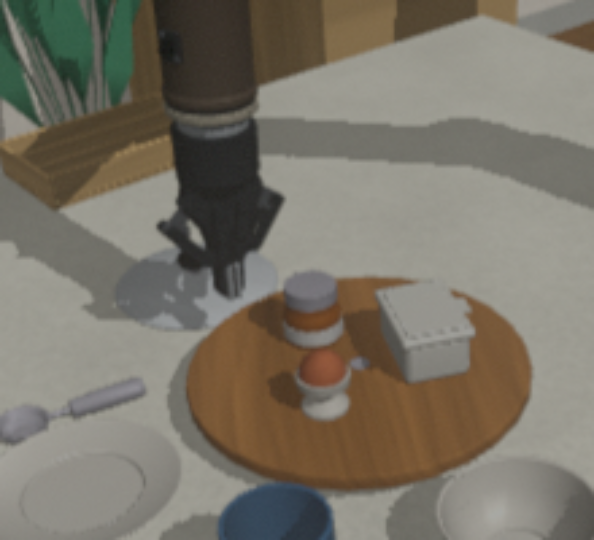

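```bash
python3 - <<'E'
from h import *
for z in(36,60,80): print(z,(proj("scene",[[565.7,-157.6,z]])[0]-[120,60])*2.7, (proj("top",[[565.7,-157.6,z]])[0]))
print(ray("scene",[[206.5,169.5]],36),ray("scene",[[206.5,169.5]],45))
im=r.read_camera("top"); cv2.imwrite("pics/t2.png",cv2.resize(im[100:300,300:500],None,fx=3,fy=3))
E
```

```text
36 [231.08020567 319.52785474] [406.05299729 177.37044156]
60 [228.12827747 298.75556264] [409.21855541 175.86773088]
80 [225.60727177 281.01560995] [411.98981184 174.55219774]
[[ 539.00632342 -192.82272569   36.        ]] [[ 546.37421068 -180.03910591   45.        ]]
```

View pics/t2.png

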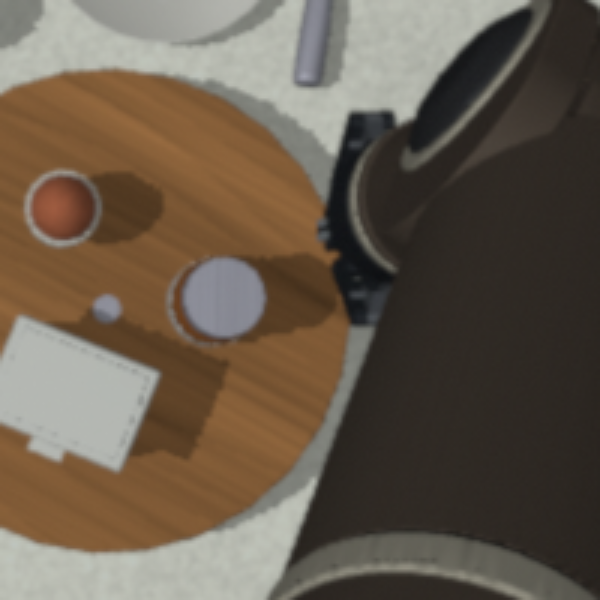

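```bash
python3 - <<'E'
from h import *
im=r.read_camera("scene"); p=proj("scene",[[565.7,-157.6,32]])[0]
a=cv2.resize(im[130:200,165:255],None,fx=8,fy=8,interpolation=cv2.INTER_CUBIC)
a=cv2.convertScaleAbs(a,alpha=1.6,beta=20)
cv2.circle(a,tuple(int(v) for v in (p-[165,130])*8),4,(0,0,255),-1)
cv2.imwrite("pics/z1.png",a)
s=r.sense();print(s)
E
```

```text
{'time_s': 5.65, 'q': array([-0.27592929,  0.59773011,  0.64622523,  1.91171573, -0.52699238,
        0.76393076,  0.65312827]), 'qd': array([-0.00035465, -0.00194575,  0.00040416, -0.00056191,  0.00065669,
       -0.00068621, -0.00037635]), 'tau': array([-1.97352120e-02, -5.56453872e+01,  1.14924815e+01, -2.09453684e+01,
       -8.50784616e-02, -1.73030142e-01,  7.87212019e-03]), 'ee_pos': array([ 565.62217066, -157.5654108 ,   32.1023499 ]), 'orientation': array([0.71132522, 0.70259007, 0.01356145, 0.01413169]), 'contact_force': array([-1.21989603, -0.12854276,  0.65005558]), 'ft_torque': array([-0.04898785,  0.06547036, -0.01369546]), 'grip_width': 0.19044397831512172}
```

View pics/z1.png

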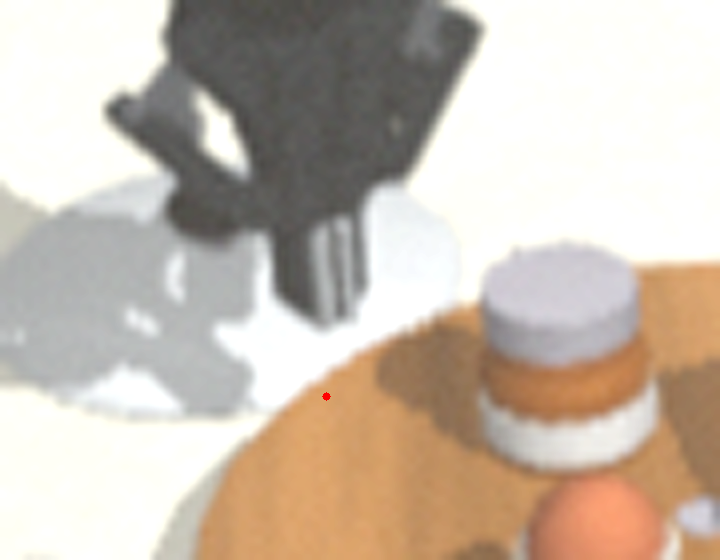

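```bash
python3 -m jog '{"delta_pos":[[0,0,0.003]],"twist":[0]}';python3 -m jog '{"delta_pos":[[0,0,0.003]],"twist":[0]}';python3 -m jog '{"delta_pos":[[0,0,0.003]],"twist":[0]}'; python3 - <<'E'
from h import *
im=r.read_camera("scene"); X=r.sense()["ee_pos"]; p=proj("scene",X)[0]
print(X)
a=cv2.resize(im[130:200,165:255],None,fx=8,fy=8,interpolation=cv2.INTER_CUBIC)
a=cv2.convertScaleAbs(a,alpha=1.6,beta=20)
cv2.circle(a,tuple(int(v) for v in (p-[165,130])*8),4,(0,0,255),-1)
im=r.read_camera("top"); p=proj("top",X)[0]
b=cv2.resize(im[140:210,370:440],None,fx=8,fy=8,interpolation=cv2.INTER_CUBIC)
b=cv2.convertScaleAbs(b,alpha=2.5,beta=20)
for z,c in((36,(0,0,255)),(60,(0,255,0))):
    p=proj("top",[X[0],X[1],z])[0]; cv2.circle(b,tuple(int(v) for v in (p-[370,140])*8),4,c,-1)
cv2.imwrite("pics/z2.png",a);cv2.imwrite("pics/z3.png",b)
E
```

```text
time_s: 5.75
ee_pos: [566.1, -157.7, 29.4]
orientation: [0.711, 0.703, 0.014, 0.014]
contact_force: [0.7, -0.1, 0.5]
grip_width: 0.2
time_s: 5.85
ee_pos: [566.2, -157.7, 26.2]
orientation: [0.711, 0.703, 0.014, 0.015]
contact_force: [1.0, -0.4, -0.8]
grip_width: 0.2
time_s: 5.95
ee_pos: [566.4, -157.7, 23.0]
orientation: [0.711, 0.703, 0.014, 0.015]
contact_force: [0.4, -0.9, 0.0]
grip_width: 0.0
[ 566.04924055 -157.56681613   22.46994769]
```

View pics/z2.png

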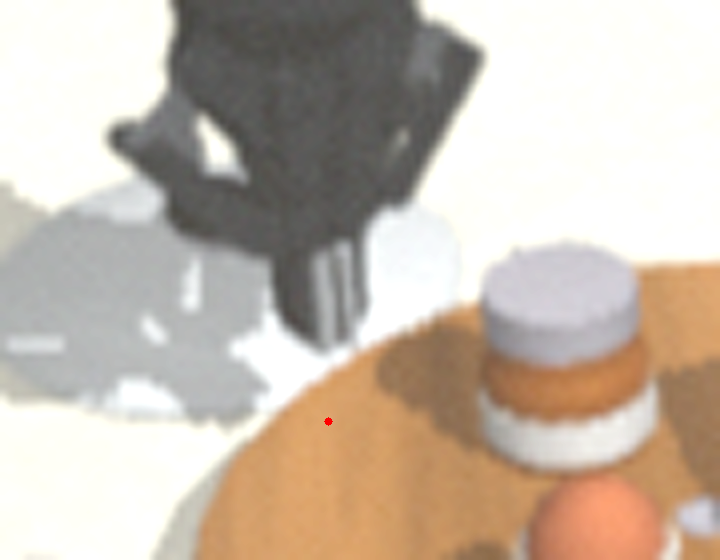

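View pics/z3.png

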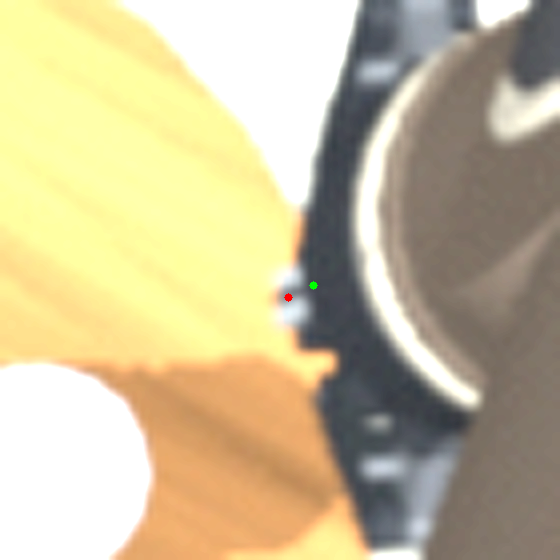

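The scene view shows the tip at zoom (325,350), about 14 mm above the board although the reading says z = 22. The force also shows no contact yet. The height reading or the tip geometry is therefore off by roughly 25 mm, so I'll go by force.

```bash
for i in 1 2; do :; done; python3 -m jog '{"delta_pos":[[0,0,0.003]],"twist":[0]}';python3 -m jog '{"delta_pos":[[0,0,0.003]],"twist":[0]}';python3 -m jog '{"delta_pos":[[0,0,0.002]],"twist":[0]}';python3 - <<'E'
from h import *
im=r.read_camera("scene"); X=r.sense()["ee_pos"]; print(X)
a=cv2.resize(im[110:200,165:255],None,fx=6.5,fy=6.5,interpolation=cv2.INTER_CUBIC)
a=cv2.convertScaleAbs(a,alpha=1.6,beta=20)
cv2.imwrite("pics/z4.png",a)
E
```

```text
time_s: 6.15
ee_pos: [566.3, -157.7, 19.8]
orientation: [0.711, 0.703, 0.014, 0.014]
contact_force: [-0.4, 0.0, -0.1]
grip_width: 0.2
time_s: 6.25
ee_pos: [566.5, -157.7, 16.6]
orientation: [0.711, 0.703, 0.014, 0.014]
contact_force: [-0.9, -0.7, 0.6]
grip_width: -0.1
time_s: 6.35
ee_pos: [566.5, -157.7, 14.2]
orientation: [0.711, 0.703, 0.014, 0.014]
contact_force: [0.7, 1.0, -1.2]
grip_width: 0.3
[ 566.30572989 -157.62324478   13.93262672]
```

View pics/z4.png

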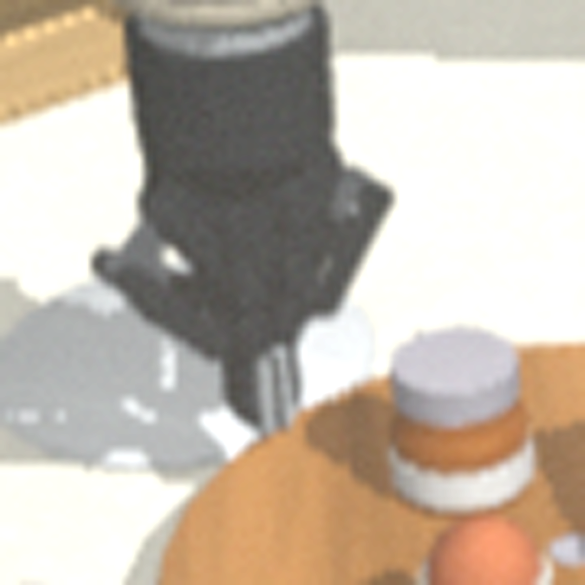

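```bash
python3 -m jog '{"delta_pos":[[0,0,0.002]],"twist":[0]}';python3 -m jog '{"delta_pos":[[0,0,0.0015]],"twist":[0]}';python3 -m jog '{"delta_pos":[[0,0,0.0015]],"twist":[0]}'
```

```text
time_s: 6.5
ee_pos: [566.5, -157.7, 11.9]
orientation: [0.711, 0.703, 0.014, 0.014]
contact_force: [-0.3, 0.5, -0.7]
grip_width: 0.1
time_s: 6.6
ee_pos: [566.5, -157.7, 10.2]
orientation: [0.711, 0.703, 0.014, 0.014]
contact_force: [-1.0, -0.4, -0.7]
grip_width: -0.1
time_s: 6.7
ee_pos: [566.6, -157.7, 8.6]
orientation: [0.711, 0.703, 0.014, 0.014]
contact_force: [-0.1, 0.7, 0.6]
grip_width: 0.0
```

```bash
python3 -m jog '{"delta_pos":[[0,0,0.001]],"twist":[0]}';python3 -m jog '{"delta_pos":[[0,0,0.001]],"twist":[0]}';python3 - <<'E'
from h import *
im=r.read_camera("scene"); X=r.sense()["ee_pos"]; print(X)
a=cv2.resize(im[130:200,165:255],None,fx=8,fy=8,interpolation=cv2.INTER_CUBIC)
a=cv2.convertScaleAbs(a,alpha=1.6,beta=20)
cv2.imwrite("pics/z5.png",a)
im=r.read_camera("top")
b=cv2.resize(im[140:210,370:440],None,fx=8,fy=8,interpolation=cv2.INTER_CUBIC)
b=cv2.convertScaleAbs(b,alpha=2.5,beta=20)
cv2.imwrite("pics/z6.png",b)
E
```

```text
time_s: 6.8
ee_pos: [566.6, -157.7, 7.5]
orientation: [0.711, 0.703, 0.014, 0.014]
contact_force: [0.7, -0.3, -0.4]
grip_width: 0.0
time_s: 6.9
ee_pos: [566.7, -157.7, 6.4]
orientation: [0.711, 0.703, 0.014, 0.014]
contact_force: [-0.7, -0.6, -0.6]
grip_width: -0.1
[ 566.59705188 -157.66033028    6.2526811 ]
```

View pics/z5.png

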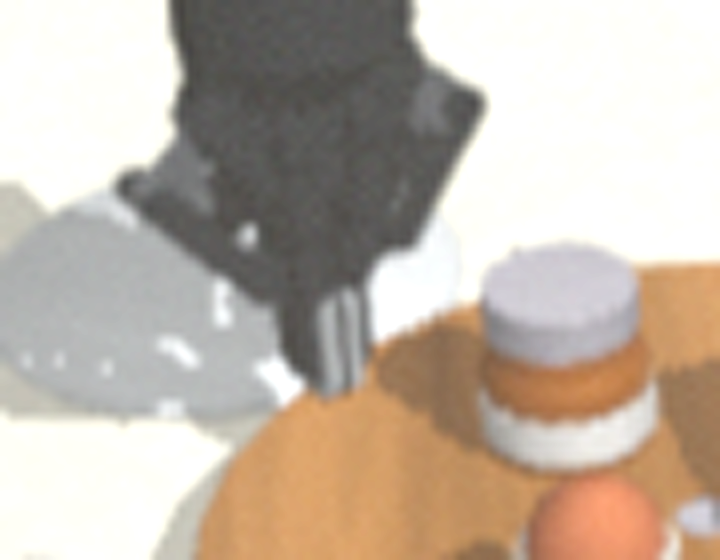

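View pics/z6.png

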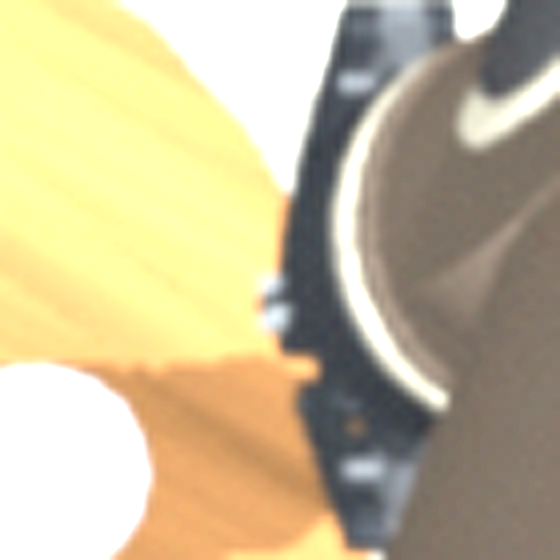

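```bash
python3 -m jog '{"delta_pos":[[0,0,0.001]],"twist":[0]}';python3 -m jog '{"delta_pos":[[0,0,0.001]],"twist":[0]}';python3 -m jog '{"delta_pos":[[0,0,0.001]],"twist":[0]}'
```

```text
time_s: 7.1
ee_pos: [566.7, -157.7, 5.4]
orientation: [0.711, 0.703, 0.014, 0.014]
contact_force: [-0.2, -0.1, 0.6]
grip_width: 0.2
time_s: 7.2
ee_pos: [566.8, -157.7, 4.4]
orientation: [0.711, 0.703, 0.014, 0.014]
contact_force: [1.2, -0.2, -0.2]
grip_width: 0.2
time_s: 7.3
ee_pos: [567.2, -157.7, 3.7]
orientation: [0.711, 0.703, 0.014, 0.014]
contact_force: [-0.9, 1.9, 13.3]
grip_width: -0.1
```

Contact came at reading z ≈ 4 with 13 N, so the z reading is about 32 mm low here. I'll sweep row by row, watching the force after each row, since the clock stands still in between. First I work out the exact tilt.

```bash
python3 - <<'E'
from h import *
s=r.sense(); print(R.from_quat(s["orientation"]).as_matrix().round(4), s["ee_pos"],s["contact_force"],s["time_s"])
E
python3 -m jog '{"delta_pos":[[0,-0.012,-0.0003]],"twist":[0]}'
```

```text
[[ 1.250e-02  9.991e-01  4.010e-02]
 [ 9.999e-01 -1.240e-02 -9.000e-04]
 [-4.000e-04  4.010e-02 -9.992e-01]] [ 567.21670978 -157.66338373    3.70651472] [-0.91332636  1.92975261 13.27827478] 7.3
time_s: 7.4
ee_pos: [556.9, -157.4, 3.9]
orientation: [0.711, 0.703, 0.015, 0.015]
contact_force: [1.1, -0.7, 1.7]
grip_width: -0.2
```

```bash
python3 -m jog '{"delta_pos":[[0,-0.024,-0.0003]],"twist":[0]}'
```

```text
time_s: 7.5
ee_pos: [534.5, -157.8, 3.7]
orientation: [0.711, 0.703, 0.015, 0.017]
contact_force: [-0.2, -1.3, 9.8]
grip_width: -0.3
```

```bash
python3 -m jog '{"delta_pos":[[0,-0.028,-0.0008]],"twist":[0]}'
```

```text
time_s: 7.6
ee_pos: [506.8, -157.8, 3.8]
orientation: [0.71, 0.703, 0.016, 0.018]
contact_force: [-0.3, 3.8, 7.7]
grip_width: 0.1
```

```bash
python3 -m jog '{"delta_pos":[[-0.004,-0.028,-0.02]],"twist":[0]}'; python3 - <<'E'
from h import *
import time
L=[]
for i in range(5):
    t=r.sense()["time_s"]; im=r.read_camera("top"); cv2.imwrite(f"pics/f{i}.png",im)
    q=tubrect(im)
    if q: print(round(t,3),q[0].round(1),np.round(q[1],1),q[4],np.degrees(np.arctan2(q[0][1]+16.9,q[0][0]-519.6)).round(2))
s=r.sense();print(s["ee_pos"],s["contact_force"])
E
```

```text
time_s: 7.7
ee_pos: [475.4, -160.5, 21.2]
orientation: [0.71, 0.704, 0.015, 0.017]
contact_force: [0.5, -0.2, 0.8]
grip_width: -0.2
7.7 [487.2  41.3] [94.6 74.6] 1865 119.15
7.75 [493.   44.1] [95.  74.3] 1867 113.57
7.8 [499.5  46.4] [94.5 74.4] 1865 107.63
7.85 [505.7  48.1] [94.5 74.4] 1865 102.07
7.9 [511.9  49.2] [95.3 74.4] 1874 96.68
[ 478.48483022 -161.217868     22.61020543] [ 0.56294582 -0.72994766 -0.68351403]
```

```bash
python3 -m jog '{"delta_pos":[[0.003,0.003,0.013]],"twist":[0]}'; python3 - <<'E'
from h import *
for i in range(4):
    t=r.sense()["time_s"]; im=r.read_camera("top"); cv2.imwrite(f"pics/g{i}.png",im)
    q=tubrect(im)
    if q: print(round(t,3),q[0].round(1),np.round(q[1],1),q[4],np.degrees(np.arctan2(q[0][1]+16.9,q[0][0]-519.6)).round(2))
s=r.sense();print(s["ee_pos"],s["contact_force"])
E
```

```text
time_s: 8.05
ee_pos: [483.8, -158.5, 10.2]
orientation: [0.71, 0.703, 0.017, 0.02]
contact_force: [0.0, 0.2, 0.6]
grip_width: -0.0
8.05 [531.   48.4] [73.8 95.3] 1879 80.07
8.1 [537.2  47.3] [74.5 95.1] 1876 74.66
8.15 [543.1  45.3] [74.7 95.4] 1877 69.29
8.2 [549.   42.7] [74.3 95.3] 1871 63.74
[ 481.92549426 -158.02527492    8.68501191] [-0.22426716 -0.8451671   0.75365252]
```

```bash
python3 -m jog '{"delta_pos":[[0,0,0.003]],"twist":[0]}'; python3 - <<'E'
from h import *
for i in range(6):
    t=r.sense()["time_s"]; im=r.read_camera("top"); cv2.imwrite(f"pics/k{i}.png",im)
    q=tubrect(im)
    s=r.sense()
    if q: print(round(t,3),q[0].round(1),np.round(q[1],1),q[4],np.degrees(np.arctan2(q[0][1]+16.9,q[0][0]-519.6)).round(2),s["ee_pos"].round(2),s["contact_force"].round(1))
E
```

```text
time_s: 8.35
ee_pos: [482.3, -158.3, 5.4]
orientation: [0.71, 0.704, 0.015, 0.018]
contact_force: [-0.1, 0.5, -0.5]
grip_width: 0.2
8.35 [564.2  32.4] [74.5 95.1] 1848 47.87 [ 481.95 -157.99    4.86] [-0.8 -0.1 -0.7]
8.4 [568.5  27.9] [74.3 95. ] 1856 42.48 [ 481.85 -158.01    5.12] [0.3 0.9 0.5]
8.45 [572.4  23.3] [74.8 95.1] 1856 37.24 [ 481.9  -158.08    5.37] [-0.5  1.   1. ]
8.5 [575.9  18.3] [74.9 95. ] 1853 32.01 [ 481.96 -158.13    5.54] [ 0.3 -0.3 -0.1]
8.55 [578.7  13. ] [74.7 94.9] 1851 26.86 [ 482.05 -158.15    5.69] [-0.6 -0.5 -0.3]
8.6 [581.1   7.6] [75.1 94.9] 1851 21.73 [ 482.08 -158.09    5.76] [ 0.3 -0.3 -0.5]
```

```bash
python3 - <<'E'
from h import *
for i in range(2):
    t=r.sense()["time_s"]; im=r.read_camera("top"); cv2.imwrite(f"pics/l{i}.png",im)
    q=tubrect(im)
    s=r.sense()
    if q: print(round(t,3),q[0].round(1),np.round(q[1],1),q[4],np.degrees(np.arctan2(q[0][1]+16.9,q[0][0]-519.6)).round(2),s["ee_pos"].round(2),s["contact_force"].round(1))
E
python3 -m jog '{"delta_pos":[[0,0,0.001]],"twist":[0]}'; python3 -c "
from plant import r
s=r.sense();print(s['time_s'],s['ee_pos'],s['contact_force'])"
```

```text
8.65 [582.9   2. ] [74.7 94.7] 1865 16.65 [ 482.13 -158.08    5.81] [ 0.1 -0.5  0.5]
8.7 [584.3  -3.6] [74.6 94.8] 1861 11.61 [ 482.13 -158.06    5.82] [ 0.1 -0.7 -0.3]
time_s: 8.85
ee_pos: [482.4, -158.1, 5.0]
orientation: [0.71, 0.704, 0.016, 0.018]
contact_force: [0.2, 0.0, 0.7]
grip_width: -0.2
8.85 [ 482.35701037 -158.1288133     5.01913642] [0.18384618 0.02807187 0.74936676]
```

```bash
python3 -m jog '{"delta_pos":[[0,0,0.0023]],"twist":[0]}'; python3 - <<'E'
from h import *
for i in range(2):
    t=r.sense()["time_s"]; im=r.read_camera("top"); cv2.imwrite(f"pics/n{i}.png",im)
    q=tubrect(im)
    s=r.sense()
    if q: print(round(t,3),q[0].round(1),np.round(q[1],1),q[2],q[4],np.degrees(np.arctan2(q[0][1]+16.9,q[0][0]-519.6)).round(2),s["ee_pos"].round(2),s["contact_force"].round(1))
E
```

```text
time_s: 8.95
ee_pos: [483.1, -158.3, 3.4]
orientation: [0.71, 0.704, 0.016, 0.018]
contact_force: [-2.4, 1.9, 34.4]
grip_width: -0.0
8.95 [584.4 -28.1] [94.7 75. ] 83.00311279296875 1872 -9.78 [ 484.32 -158.68    3.81] [ 1.9 -1.   6.8]
9.0 [584.5 -27.5] [94.9 75.2] 83.8124771118164 1875 -9.26 [ 484.24 -158.65    3.76] [-0.3  0.2 10.2]
```

Stopped with the tub at about -9.5° against a target of -10.6°. Now I lift straight off.

```bash
python3 -m jog '{"delta_pos":[[0,0,-0.008],[0,0,-0.04],[0,0,-0.045],[0,0,-0.045],[0,0,-0.03],[0,0,0],[0,0,0]],"twist":[0,0,0,0,0,0,0]}'; python3 - <<'E'
from h import *
P=[]
for i in range(3):
    im=r.read_camera("top"); cv2.imwrite(f"pics/o{i}.png",im); q=tubrect(im)
    print(q[0].round(1),np.round(q[1],1),q[2],np.degrees(np.arctan2(q[0][1]+16.9,q[0][0]-519.6)).round(2))
d=r.cut_out("plate","top")[0]; p=fitc(ray("top",hull(d["mask"]),18)); print(p,np.degrees(np.arctan2(p[1]+16.9,p[0]-519.6)))
d=r.cut_out("potlid","top")[:1]; print([fitc(ray("top",hull(x["mask"]),5)) for x in d])
s=r.sense(); print(s["time_s"],s["ee_pos"],s["contact_force"])
cv2.imwrite("pics/so.png",r.read_camera("scene"))
E
```

```text
time_s: 9.75
ee_pos: [473.9, -158.6, 178.2]
orientation: [0.711, 0.703, 0.016, 0.018]
contact_force: [-0.5, -0.3, -0.4]
grip_width: 0.0
[583.7 -32.2] [94.4 74.9] 79.47145080566406 -13.43
[583.7 -32.3] [94.4 74.9] 78.95804595947266 -13.53
[583.6 -32.5] [94.1 74.6] 78.95831298828125 -13.68
[782.9919257  -66.20422623  82.71311958] -10.602473079253391
[array([ 544.46433186, -282.17408002,   68.8216351 ])]
10.0 [ 473.07843077 -158.92946516  176.70385263] [-0.48605871 -0.01744893  0.20863355]
```

View pics/o2.png

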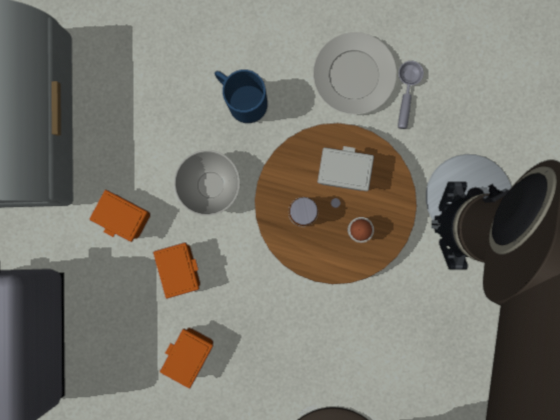

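View pics/so.png

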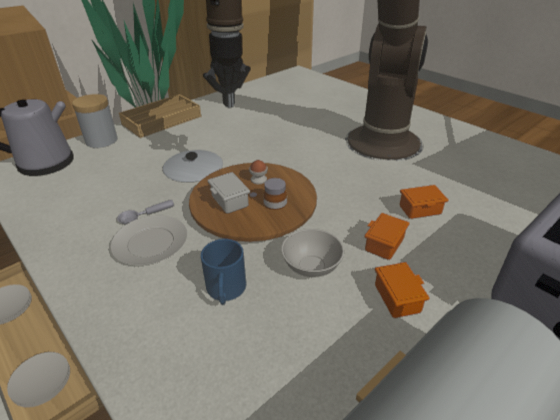

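```bash
python3 -m jog '{"delta_pos":[[0,0,0],[0,0,0],[0,0,0],[0,0,0],[0,0,0],[0,0,0]],"twist":[0,0,0,0,0,0]}' >/dev/null; python3 - <<'E'
from h import *
for i in range(3):
    im=r.read_camera("top"); q=tubrect(im)
    # box centre without the tab: erode tab away by wide opening
    print(q[0].round(2),q[2],np.degrees(np.arctan2(q[0][1]+16.9,q[0][0]-519.6)).round(2))
m=np.zeros((420,560),np.uint8); cv2.drawContours(m,[q[3][:,None]],-1,1,-1)
m=cv2.morphologyEx(m,cv2.MORPH_OPEN,np.ones((19,19))); P=ray("top",hull(m),88); c,w,a=cv2.minAreaRect(P[:,:2].astype(np.float32)); print(c,w,a,np.degrees(np.arctan2(c[1]+16.9,c[0]-519.6)))
s=r.sense(); print(s["time_s"],s["contact_force"])
E
```

```text
[583.56 -32.51] 78.95804595947266 -13.71
[583.56 -32.51] 78.95804595947266 -13.71
[583.56 -32.51] 78.95804595947266 -13.71
(578.5756225585938, -31.008426666259766) (90.86470031738281, 67.20014953613281) 88.16517639160156 -13.453724767242983
10.8 [ 0.62213721 -0.11208894 -0.21602601]
```

```bash
python3 -c "
from plant import r
print(r.finish_job())"
```

```text
the job is handed in; nothing more can be done
None
```

The butter tub now stands in front of the plate, about 3° (3 mm) past the exact line, and the job is handed in.

I gave the board one clockwise flick with the shut fingertips, at 2 to 13 N. It spun freely at about 1.95 rad/s, and I braked it once by lowering the fingertips on to the rim, then lifted away.

**Tub position:** under the finger the tub stood at about -9.5°, against the plate's direction of -10.6°. Lifting off dragged the board about 4° further, to rest at about -13.6°. I left it there, because a second touch would have been a nudge.

**Scene:** the last three pictures show the board at rest and the arm clear, about 140 mm up with no contact force, at 10.8 s. The plate measured at its first place within 1 mm. By eye, everything else stands as it was, including the jar, the egg cup and the orange look-alikes.

**Checks that disagreed:**
- The TCP height read about 32 mm lower than the cameras and the touch-down on the board showed, so I found the board by force instead.
- The potlid's last fit, (544,-282) against (528,-291) before, was taken with the arm covering part of it. It looked unmoved in both views.

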